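# Gauge two guide blocks and sort them

### The job

Check the bores of the two guide blocks on the level gauge pin, one block at a time: push the block along the pin until it is fully home against the shoulder or stops short. Put a block that goes fully home into the cream card tray and one that stops short into the red bin, each before the next block is tried; let go of it there, and leave the other things on the bench where they are.

Things in the scene. Friction and masses are not known exactly. Their poses are not given: they have to be found in the camera images.
- block_a: guide block: aluminium, brass collar at each end, 28 x 28 mm in section, 40 mm long along its own x, the bore axis; about 90 g, lying bore level. Origin: middle of the bore, 14 mm above its underside. The bore is 14 mm wide at both mouths; it is either clean right through, or narrow in the middle, out of sight, which stops the pin 16 mm in from either end.
- block_b: guide block, looks the same as block_a and either may be the good or the bad one: aluminium, brass collar at each end, 28 x 28 mm in section, 40 mm long along its own x, the bore axis; about 90 g, lying bore level. Origin: middle of the bore, 14 mm above its underside. The bore is 14 mm wide at both mouths; clean right through, or not, as block_a.
- gauge: fixed gauge stand: blue foot 84 x 66 x 10 mm and a blue clamp post (34 mm along x, 40 mm wide, top 66 mm above the bench, two screw heads to 71 mm). Origin at the bench under the foot's centre, z up. A steel gauge pin, 12 mm in diameter, stands out level along the stand's -x (towards the robot), axis 50 mm above the bench.
- pin_root (a point): the point on the gauge pin's axis where the 12 mm pin meets the flat dark shoulder (24 mm in diameter); axes as the stand's. A block fully home has its end face on the shoulder, its centre 20 mm from this point along -x; a block that stops short jams with its centre about 54 mm from it
- pin_tip (a point): the free end of the gauge pin, on its axis, 50 mm from pin_root along the stand's -x; the last 8 mm taper to 6 mm diameter
- parts_tray: cream open card tray for good parts, 85 mm (its x) x 130 mm (its y) x 34 mm high, walls 2 mm, floor 2 mm; a few flat bits are drawn on its floor. Origin at the centre of its underside. Loose, 0.4 kg
- reject_bin: red plastic open bin for rejects, 90 mm (its x) x 130 mm (its y) x 32 mm high, walls and floor 3 mm. Origin at the centre of its underside. Loose, 0.4 kg
- caliper: bystander: sliding caliper lying flat, 68 x 210 x 19 mm, long along its y
- marker_pen: bystander: dark blue marker pen, 134 mm long along its y, 13 mm thick
- pencil: bystander: yellow pencil, 172 mm long along its y, 8 mm thick

How it is judged:
By the outcome, as a careful person would: the job done as asked, in the order asked, and still so for the second after the job is handed in, with the robot touching nothing.
It also fails if it takes over 72 s, if anything falls off the work surface, if the arm or the gripper's body presses on something with over 40 N, if the wrist force passes 120 N, or if a joint passes its speed limit or range.

### The arm

A 6-joint arm with a two-finger parallel gripper is mounted at the origin on a cart in front of the work surface, level with it; the furniture and walls round the work are solid. World frame = base frame: x ahead of the robot, y to its left, z up, the work surface at z = 0. Lengths are in mm, angles in rad, forces in N, time in s.
With the tool pointing down it reaches from about 275 to 725 mm from the base axis. Payload 5.6 kg.
Tool frame: the origin (TCP) lies at the very end of the fingers, on their centre line; the grasp point (between the pads) lies manip.grasp_offset behind it (manip.grasp_offset is the distance from the TCP to the grasp point, in mm); z points along the fingers, y is the line along which they close (so a half turn about z gives the same grasp; the last joint's range is limited). The gripper opens to 85 mm and grips with 20 to 120 N. Pads are 22 mm wide; open, the fingers measure 114 mm over their backs; the gripper's body (76 mm by 85 mm) begins 54 mm behind the grasp point. The pads swing forward as they close: fully open they stand 13 mm farther back than shut.
Start: joints at [-0.838, 0.255, 0.108, 0, -1.424, -0.285], TCP at [238.158, -495.755, 194.183] pointing down, gripper open.
Joint ranges: [-2.95, 2.95], [-1.21, 1.97], [-1.09, 1.5], [-2.87, 1.71], [-2.94, -0.07], [-3.05, 3.05]. Speed limits (rad/s): [2.57, 2.57, 3.14, 3.14, 3.14, 3.14].

### API

Orientations are given as a unit quaternion [x, y, z, w].
In Python, from workcell import manip, eyes gives the robot as it stands.
- The arm moves only by the tool drive_tool, never from a script. Its argument "plan" is a list of rows, each an object with "offset": the shift along the tool's x, y, z in cm, a list of three; "dr": the turn, a rotation vector about the tool's x, y, z in rad, a list of three; "gripper": the finger opening in cm, from 0 to 8.54. In form: [{"offset": [dx, dy, dz], "dr": [ax, ay, az], "gripper": gripper}, ...]. A call has 1 to 20 rows; each row shifts and turns the commanded pose from where the row before left it, along the tool's axes as they then stand; what a row does not reach is not made up. A row lasts 1/8 s, in which the tool goes at most 62.5 mm and 10.7 degrees, less where a joint would pass 70% of its speed; a pose out of reach is approached as far as the arm can. A call with a gripper value outside its range is refused whole. The fingers move at their own pace and stop on an object; the grip force is fixed at half the most. Time passes only in rows, so rows that do not move let the fingers close. It gives the time, the measured TCP pose, the force, the opening and the grip force at its end, in the units of the state.
- manip.get_obs(): the state, without advancing time (a new reading comes with each control period).
- eyes.grab_frame(name): name is "scene" or "top"; returns a dict with "color" (384x512x3 uint8, red, green, blue), "depth" (384x512 float32, mm along the optical axis (not along the pixel's ray), 0 where there is no reading), "K" (3x3 intrinsics, pixels), "dist_coeffs" ([k1, k2, p1, p2, k3] as OpenCV has them; the pictures are not rectified), "pose" (4x4, takes a point from camera to world coordinates). Camera axes: x right, y up, looking along -z (the intrinsics and any distortion apply to the point x, -y, -z); pixel columns grow to the right and rows downward; lengths in mm; the calibration is good to about 2 mm. A picture is of the moment at which its call begins.
- manip.close_job(): hands the job in; it is judged then, once.
The state is a dict: "t": time; "joint_pos": joint angles; "qvel": joint speeds; "joint_torque": joint torques, N m; "position": TCP position; "orientation": TCP orientation; "ft_force": force on the tool from outside, world axes, zero at the start; "moment": the same for the moment, N m; "width": finger opening in mm; "grip_force": force on a finger pad.
Only numpy, scipy, OpenCV 4.12 (cv2) and the standard library are available. Lean on these libraries where they do the work, as an engineer would, in place of code of your own. Each camera call takes 0.05 s, during which the arm holds its last target. There are 200 camera calls.

## Working session

There is one attempt and no reset: what is moved stays moved. The work goes in short steps, Python scripts to look and compute and a tool call to move; the robot and the scene stay as the last step left them, time stands still between calls to the robot, and variables do not carry over. Pictures are saved under pics/ and viewed, at most 10 in all, crops included, and the job is handed in when it is done.

Besides the shell and the picture viewer there is one more tool, called after "Request:" as a command line: name --argument value ..., lists and objects as JSON in quotes. drive_tool: Moves the arm, as the interface text tells. Its arguments: {"type":"object","properties":{"plan":{"type":"array"}},"required":["plan"]}

```bash
mkdir -p pics; cat > h.py <<'E'
import numpy as np, cv2
from workcell import manip, eyes
def cloud(f):
    h,w=f["depth"].shape
    u,v=np.meshgrid(np.arange(w),np.arange(h))
    p=cv2.undistortPoints(np.stack([u,v],-1).reshape(-1,1,2).astype(float),f["K"],np.array(f["dist_coeffs"])).reshape(h,w,2)
    d=f["depth"]
    c=np.stack([p[...,0]*d,-p[...,1]*d,-d,np.ones_like(d)],-1)
    W=(c@np.array(f["pose"]).T)[...,:3]
    W[d==0]=np.nan
    return W
E
python3 - <<'E'
from h import *
print(manip.get_obs(), manip.grasp_offset)
for n in("scene","top"):
    f=eyes.grab_frame(n); print(n,f["K"].tolist(),f["dist_coeffs"],np.round(f["pose"],3).tolist())
    np.savez(n,**f); cv2.imwrite(f"pics/{n}.png",cv2.resize(f["color"][...,::-1],(800,600)))
E
```

```text
{'t': 0.0, 'joint_pos': array([-8.38431584e-01,  2.55745781e-01,  1.07004248e-01, -4.87128654e-04,
       -1.42389887e+00, -2.84604255e-01]), 'qvel': array([-0.00106227,  0.00012712, -0.00063499, -0.0002616 ,  0.00091052,
       -0.00161283]), 'joint_torque': array([ 8.59977426e-04, -3.86631882e+01,  2.37950742e+01,  5.36550969e+00,
       -5.98416809e-03,  1.80965702e-05]), 'position': array([ 237.93200608, -495.24069912,  193.29450018]), 'orientation': array([-2.21979613e-01,  9.75050841e-01,  9.22671056e-04, -2.38468178e-04]), 'ft_force': array([ 0.30996117, -0.38621481,  0.21104973]), 'moment': array([-0.01868516, -0.06048966, -0.00695184]), 'grip_force': 0.0, 'width': 85.46165611329266} 18.700000000000003
scene [[370.3422586488182, 0.0, 253.64567131100787], [0.0, 370.3422586488182, 193.57551869124654], [0.0, 0.0, 1.0]] [-0.00840125  0.          0.          0.          0.        ] [[0.623, 0.344, -0.702, -138.865], [-0.782, 0.28, -0.557, -637.027], [0.005, 0.896, 0.443, 496.908], [0.0, 0.0, 0.0, 1.0]]
top [[389.80333074933037, 0.0, 257.3300988133002], [0.0, 389.80333074933037, 187.1759412578211], [0.0, 0.0, 1.0]] [-0.04678429  0.          0.          0.          0.        ] [[0.0, 0.999, -0.054, 461.805], [-0.999, 0.002, 0.033, -114.931], [0.033, 0.053, 0.998, 910.936], [0.0, 0.0, 0.0, 1.0]]
```

View pics/scene.png

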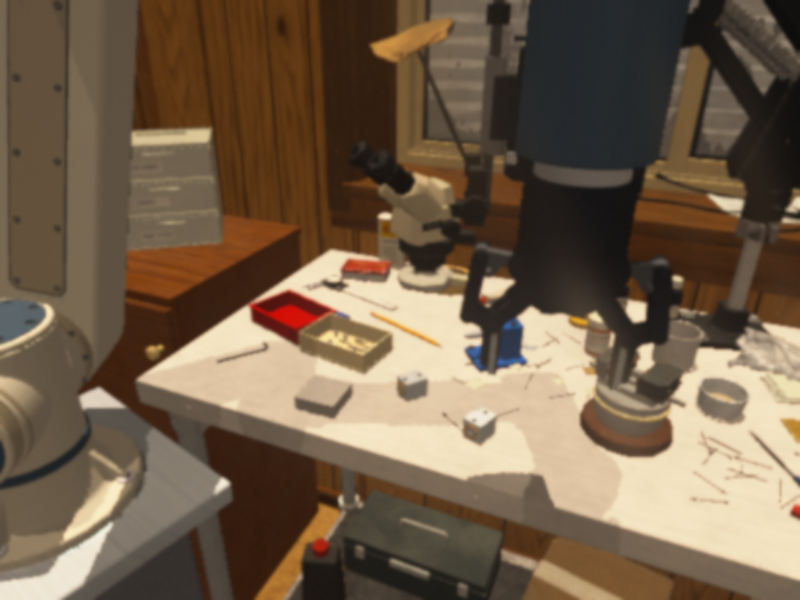

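View pics/top.png

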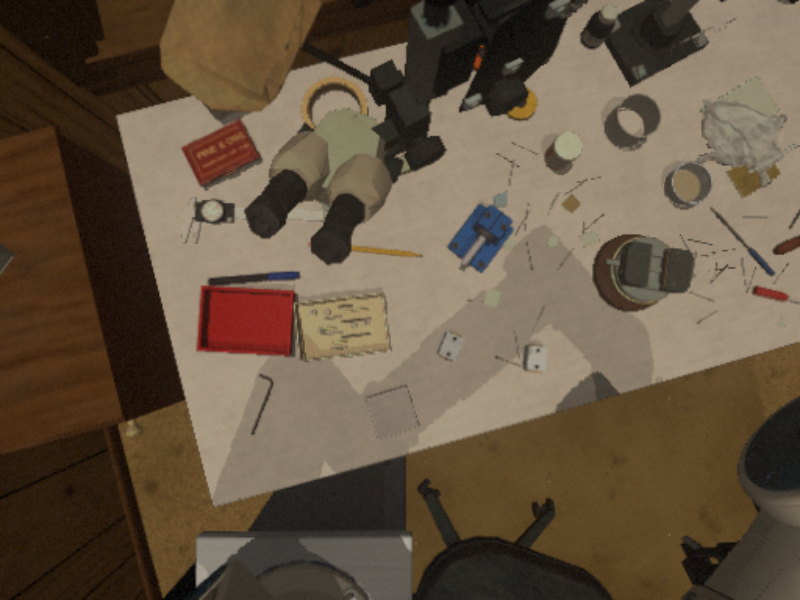

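The top view (800×600 scale) shows blocks at about (452,346) and (536,357). The gauge is at (480,237) with its pin pointing to the lower left, towards (465,267). The tray is at (343,325), the bin at (247,320), and the microscope head is near (300,200). Next I'll measure these.

```bash
cat > m.py <<'E'
from h import *
f=np.load("top.npz"); W=cloud(f); s=512/800; hsv=cv2.cvtColor(f["color"],cv2.COLOR_RGB2HSV)
print("bench z",[np.round(W[int(y*s),int(x*s)],1).tolist() for x,y in((430,300),(500,330),(420,400),(560,330))])
def rect(name,m,zlo,zhi):
    m=m&(W[...,2]>zlo)&(W[...,2]<zhi)
    n,l,st,_=cv2.connectedComponentsWithStats(m.astype(np.uint8))
    if n<2: print(name,'none');return
    k=1+np.argmax(st[1:,4]); P=W[l==k]
    r=cv2.minAreaRect(P[:,:2].astype(np.float32)); print(name,len(P),"rect",np.round(r[0],1),np.round(r[1],1),round(r[2],1),"z",np.round(np.percentile(P[:,2],[5,50,95]),1))
def win(x0,y0,x1,y1):
    m=np.zeros(W.shape[:2],bool); m[int(y0*s):int(y1*s),int(x0*s):int(x1*s)]=1; return m
rect("A",win(430,322,476,370),20,40)
rect("B",win(515,335,560,380),20,40)
rect("tray",win(292,285,395,365),24,45)
rect("bin",win(190,280,302,362),24,45)
blue=(hsv[...,0]>100)&(hsv[...,0]<125)&(hsv[...,1]>120)
G=win(440,195,525,285)
rect("foot",G&blue,4,16)
rect("gaugeall",G&blue,3,90)
rect("post",G,58,80)
rect("pin",G&~blue,48,60)
for y in (255,260,264,268): print([np.round(W[int(y*s),int(x*s)]).tolist() for x in(464,468,472,476,480)])
rect("scope",win(240,100,400,270),60,400)
P=W[win(240,100,450,270)&(W[...,2]>50)]; print(P.min(0),P.max(0))
for n,c in(("t",(430,185,540,290)),("b",(425,315,565,385)),):
    a=[int(v*s) for v in c]; 
    cv2.imwrite(f"pics/c{n}.png",cv2.resize(f["color"][a[1]:a[3],a[0]:a[2],::-1],None,fx=7,fy=7,interpolation=cv2.INTER_CUBIC))
E
python3 m.py
```

```text
bench z [[499.5, -186.9, -1.6], [454.9, -292.5, 0.7], [350.3, -170.3, -1.2], [454.8, -383.7, -1.5]]
A 212 rect [ 431.2 -215.7] [28.4 39.4] 67.3 z [23.4 27.6 29.8]
B 217 rect [ 412.9 -341.7] [28.9 39.6] 85.8 z [22.3 27.5 29.8]
tray 267 rect [467.6 -51.7] [101.9 137.6] 6.4 z [26.4 32.6 35.6]
bin 514 rect [466.5  73.7] [150.6  97.5] 86.2 z [27.  31.2 34.2]
foot 200 rect [ 604.5 -246.9] [24.8 78. ] 53.2 z [ 7.6  9.8 12.3]
gaugeall 200 rect [ 604.5 -246.9] [24.8 78. ] 53.2 z [ 7.6  9.8 12.3]
post 310 rect [ 605.  -271.9] [40.1 42.6] 55.3 z [60.4 65.1 69.8]
pin 147 rect [ 573.9 -245.1] [37.9 59.1] 49.9 z [50.7 54.5 58.1]
[[567.0, -236.0, 8.0], [562.0, -236.0, 54.0], [561.0, -242.0, 56.0], [567.0, -254.0, 11.0], [567.0, -261.0, 10.0]]
[[555.0, -229.0, 53.0], [555.0, -236.0, 55.0], [560.0, -249.0, 9.0], [560.0, -254.0, 10.0], [560.0, -261.0, 10.0]]
[[551.0, -229.0, 53.0], [551.0, -236.0, 52.0], [555.0, -250.0, 8.0], [555.0, -254.0, 11.0], [555.0, -260.0, 16.0]]
[[549.0, -237.0, -1.0], [549.0, -244.0, -2.0], [549.0, -251.0, -0.0], [549.0, -255.0, 6.0], [548.0, -261.0, 12.0]]
scope 5886 rect [636. -61.] [132.6 210.4] 68.8 z [195.5 260.8 309.7]
[ 523.97335069 -188.08713976   63.5513743 ] [727.02480517  23.63777203 443.16299685]
```

```bash
cat > m2.py <<'E'
from h import *
f=np.load("top.npz"); W=cloud(f); s=512/800; hsv=cv2.cvtColor(f["color"],cv2.COLOR_RGB2HSV)
d0=np.array([549.,-231.]);d1=np.array([605.,-272.])
# iterative pin line fit
c=(d0+d1)/2;u=(d1-d0)/np.linalg.norm(d1-d0)
G=(W[...,2]>46)&(W[...,2]<59)
for i in range(6):
    r=W[...,:2]-c; a=r@u; n=r@np.array([-u[1],u[0]])
    a0=(d0-c)@u
    m=G&(abs(n)<8)&(a>a0-15)&(a<a0+40)
    P=W[m]; l=cv2.fitLine(P[:,:2].astype(np.float32),cv2.DIST_HUBER,0,.01,.01).ravel(); u=l[:2]*np.sign(l[0]); c=l[2:]
print("pin dir deg",np.degrees(np.arctan2(u[1],u[0])),"pt",c,len(P),"a range",np.percentile((P[:,:2]-c)@u,[0,5,95,100]),"ztop",np.percentile(P[:,2],[50,80]))
r=W[...,:2]-c;a=r@u;n=r@np.array([-u[1],u[0]])
m=(W[...,2]>60)&(W[...,2]<75)&(abs(n)<40)&(a<100)&(a>-20)
print("post along",np.percentile(a[m],[1,50,99]),"across",np.percentile(n[m],[1,50,99]))
tip=c+u*np.min((P[:,:2]-c)@u);print("tip",tip)
cs={"red":((hsv[...,0]<6)|(hsv[...,0]>174))&(hsv[...,1]>180)}
cs["tray"]=(hsv[...,0]>18)&(hsv[...,0]<35)&(hsv[...,1]>70)
for k,m in cs.items():
    m=m&(W[...,2]>-6)&(W[...,2]<45)&(W[...,0]>400)&(W[...,0]<530)&(W[...,1]>-130)&(W[...,1]<160)
    m=cv2.morphologyEx(m.astype(np.uint8),cv2.MORPH_OPEN,np.ones((3,3)))
    nn,l,st,_=cv2.connectedComponentsWithStats(m); kk=1+np.argmax(st[1:,4]); P=W[l==kk]
    r=cv2.minAreaRect(P[:,:2].astype(np.float32));print(k,len(P),np.round(r[0],1),np.round(r[1],1),r[2],np.percentile(P[:,2],[5,50,95]))
for n_ in("top","scene"):
  V=cloud(np.load(n_+".npz"))
  for x in range(400,620,20):
    m=(V[...,0]>x)&(V[...,0]<=x+20)&(V[...,1]>-400)&(V[...,1]<200)&(V[...,2]>80)&(V[...,2]<600)
    if m.sum()>10: print(n_,x,m.sum(),np.percentile(V[m],[2,98],axis=0)[:,1:].round().tolist())
E
python3 m2.py
```

```text
pin dir deg -35.88043 pt [ 564.7948 -241.3168] 93 a range [-20.1842797  -17.28405327  18.47192161  20.47320608] ztop [54.31253953 55.60944125]
post along [30.25481903 51.82589692 70.94995989] across [-20.26457947  -0.64867863  18.30322212]
tip [ 548.44065112 -229.48688483]
red 2085 [469.1  80.4] [129.9  91.1] 87.20867156982422 [-0.05907985  2.62365774 31.22944474]
tray 1370 [464.5 -56.1] [ 73.6 126.4] 5.83384370803833 [-0.82858574  1.84488547  5.60469554]
top 400 412 [[-363.0, 549.0], [-341.0, 588.0]]
top 520 223 [[-82.0, 290.0], [-45.0, 308.0]]
top 540 402 [[-82.0, 282.0], [15.0, 316.0]]
top 560 601 [[-94.0, 249.0], [21.0, 315.0]]
top 580 665 [[-112.0, 248.0], [12.0, 313.0]]
top 600 906 [[-119.0, 174.0], [3.0, 286.0]]
scene 520 158 [[-83.0, 277.0], [-46.0, 308.0]]
scene 540 230 [[-84.0, 259.0], [11.0, 313.0]]
scene 560 370 [[-100.0, 223.0], [15.0, 312.0]]
scene 580 411 [[-116.0, 157.0], [-6.0, 297.0]]
scene 600 718 [[-122.0, 128.0], [-13.0, 267.0]]
```

View pics/ct.png

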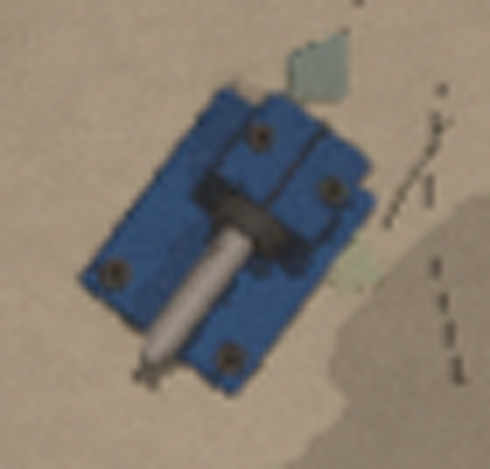

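The crop shows the pin running from its tip at about (150,360) to the dark shoulder at about (250,225). That agrees with the fitted line at -35.9° yaw. Block A is first.

```bash
cat >> h.py <<'E'
from scipy.spatial.transform import Rotation as R
def go(p,yaw):
    o=manip.get_obs(); r=R.from_quat(o["orientation"]); 
    c,s=np.cos(np.radians(yaw)),np.sin(np.radians(yaw))
    T=R.from_matrix(np.array([[-c,-s,0],[-s,c,0],[0,0,-1.]]))
    rv=(r.inv()*T).as_rotvec(); d=T.inv().apply(np.array(p)-o["position"])/10
    print("t",round(o["t"],2),"pos",o["position"].round(1),"w",round(o["width"],1),"F",o["ft_force"].round(1),"| dr",rv.round(3),"then cm",d.round(2))
E
python3 -c "
from h import *
go((431.2,-215.7,60),-22.7)"
```

```text
t 0.1 pos [ 238.  -495.3  193.4] w 85.4 F [ 1.  -0.5 -1.3] | dr [ 0.002 -0.001  0.844] then cm [-7.04 33.25 13.34]
```

Request:
drive_tool --plan '[{"offset": [0,0,0],"dr": [0,0,0.169],"gripper": 5},{"offset": [0,0,0],"dr": [0,0,0.169],"gripper": 5},{"offset": [0,0,0],"dr": [0,0,0.169],"gripper": 5},{"offset": [0,0,0],"dr": [0,0,0.169],"gripper": 5},{"offset": [0,0,0],"dr": [0,0,0.168],"gripper": 5},{"offset": [-0.7,3.3,1],"dr": [0,0,0],"gripper": 5},{"offset": [-0.7,3.3,1],"dr": [0,0,0],"gripper": 5},{"offset": [-0.7,3.3,1],"dr": [0,0,0],"gripper": 5},{"offset": [-0.7,3.3,1],"dr": [0,0,0],"gripper": 5},{"offset": [-0.7,3.3,1],"dr": [0,0,0],"gripper": 5},{"offset": [-0.7,3.3,1],"dr": [0,0,0],"gripper": 5},{"offset": [-0.7,3.3,1],"dr": [0,0,0],"gripper": 5},{"offset": [-0.7,3.3,1],"dr": [0,0,0],"gripper": 5},{"offset": [-0.7,3.3,1],"dr": [0,0,0],"gripper": 5},{"offset": [-0.7,3.5,1],"dr": [0,0,0],"gripper": 5},{"offset": [0,0,0],"dr": [0,0,0],"gripper": 5},{"offset": [0,0,0],"dr": [0,0,0],"gripper": 5}]'

```text
t: 2.22
position: [430.6, -216.5, 94.1]
orientation: [0.197, 0.98, -0.0, -0.0]
ft_force: [-0.1, 0.6, 0.5]
width: 49.9
grip_force: 0.0
```

```bash
python3 -c "
from h import *
go((431.2,-215.7,4),-22.7)
f=eyes.grab_frame('scene');np.savez('scene2',**f)
cv2.imwrite('pics/s2.png',cv2.resize(f['color'][180:330,200:400,::-1],None,fx=4,fy=4,interpolation=cv2.INTER_CUBIC))
"
```

```text
t 2.23 pos [ 430.6 -216.5   94.1] w 49.9 F [-0.1  0.6  0.5] | dr [-0.    -0.001  0.   ] then cm [-0.02  0.1   9.01]
```

View pics/s2.png

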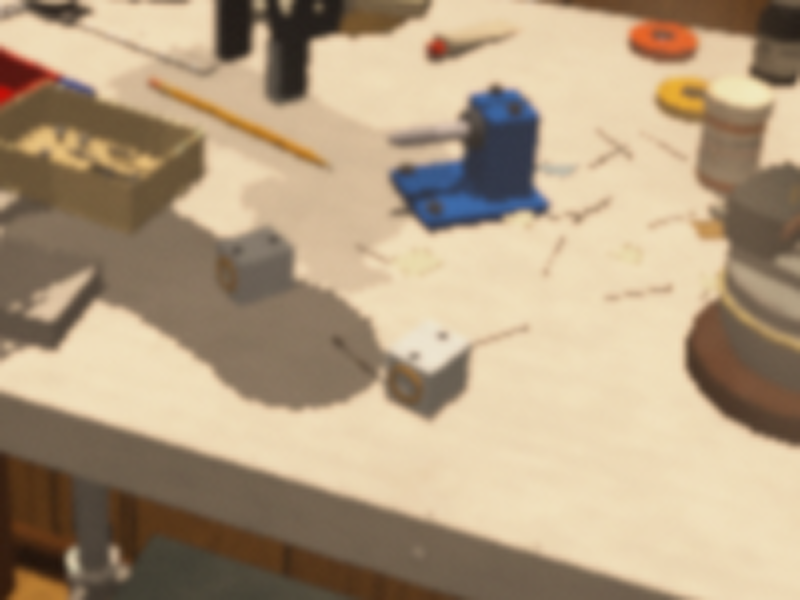

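The view shows block A at about (255,265) and block B at about (428,370), with brass bore faces on the near ends. The pin tip is at (392,137) and the fingers are above block A. I'll descend and grip.

Request:
drive_tool --plan '[{"offset": [0,0.1,2.5],"dr": [0,0,0],"gripper": 5},{"offset": [0,0,2.5],"dr": [0,0,0],"gripper": 5},{"offset": [0,0,2.5],"dr": [0,0,0],"gripper": 5},{"offset": [0,0,1.5],"dr": [0,0,0],"gripper": 5},{"offset": [0,0,0],"dr": [0,0,0],"gripper": 5},{"offset": [0,0,0],"dr": [0,0,0],"gripper": 2},{"offset": [0,0,0],"dr": [0,0,0],"gripper": 2},{"offset": [0,0,0],"dr": [0,0,0],"gripper": 2},{"offset": [0,0,0],"dr": [0,0,0],"gripper": 2}]'

```text
t: 3.4
position: [431.4, -215.6, 4.5]
orientation: [0.197, 0.98, 0.0, 0.0]
ft_force: [0.1, 0.4, -0.0]
width: 20.1
grip_force: 0.0
```

Nothing was gripped, so I'll look.

```bash
python3 -c "
from h import *
f=eyes.grab_frame('scene');g=eyes.grab_frame('top');np.savez('top2',**g)
a=cv2.resize(f['color'][180:330,200:340,::-1],(400,428));b=cv2.resize(g['color'][150:270,230:370,::-1],(400,343))
b=cv2.copyMakeBorder(b,0,85,0,0,cv2.BORDER_CONSTANT)
cv2.imwrite('pics/s3.png',np.hstack([a,b]))
"
```

```text
(no output)
```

View pics/s3.png

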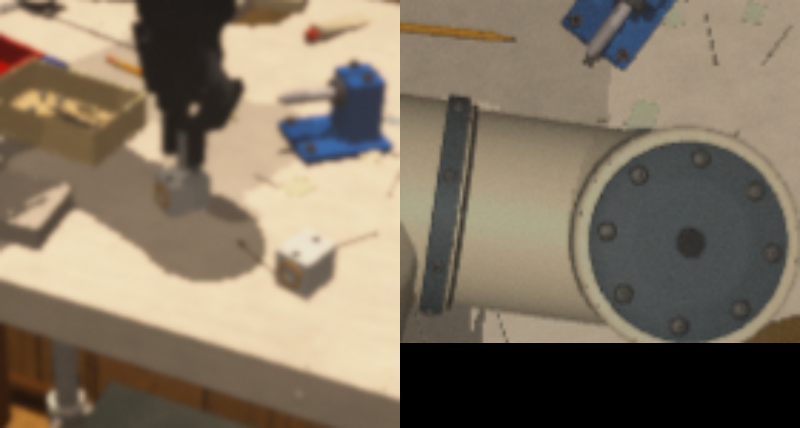

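```bash
python3 -c "
from h import *
f=np.load('scene2.npz');W=cloud(f)
def proj(f,p):
    q=np.linalg.inv(f['pose'])@np.array([*p,1.]);q=q[:3]*[1,-1,-1]
    return cv2.projectPoints(q.reshape(1,1,3),np.zeros(3),np.zeros(3),f['K'],np.array(f['dist_coeffs']))[0].ravel()
for p in((431.4,-215.6,4.5),(431.4,-215.6,28),(412.9,-341.7,28),(549,-230,50)): print(p,proj(f,p).round(1))
for n,(x0,y0,x1,y1) in dict(A=(252,234,276,258),B=(294,258,320,286)).items():
    P=W[y0:y1,x0:x1].reshape(-1,3);P=P[(P[:,2]>22)&(P[:,2]<34)];r=cv2.minAreaRect(P[:,:2].astype(np.float32));print(n,len(P),r,P[:,2].mean())
print(manip.get_obs()['position'],manip.get_obs()['joint_torque'])
g=eyes.grab_frame('scene');V=cloud(g)
for u in(262,266,270): print(u,[V[v,u].round().tolist() for v in range(222,256,4)])
"
```

```text
(431.4, -215.6, 4.5) [263.7 248.8]
(431.4, -215.6, 28) [263.9 240.2]
(412.9, -341.7, 28) [307.5 265.5]
(549, -230, 50) [297.7 213.9]
A 152 ((428.06060791015625, -215.87307739257812), (29.3898868560791, 38.35169982910156), 70.33929443359375) 26.552967326355134
B 193 ((410.8498229980469, -341.2052307128906), (29.79216957092285, 38.452266693115234), 84.45545959472656) 26.68014363245611
[ 431.27740362 -215.55426106    4.28656506] [-1.14833339e-02 -3.48950028e+01  1.90140492e+01  4.28634301e+00
 -6.98636268e-04  1.75074165e-04]
262 [[412.0, -224.0, 88.0], [415.0, -221.0, 75.0], [415.0, -222.0, 66.0], [414.0, -223.0, 56.0], [415.0, -222.0, 45.0], [424.0, -216.0, 27.0], [415.0, -223.0, 24.0], [415.0, -223.0, 13.0], [414.0, -224.0, 3.0]]
266 [[415.0, -233.0, 90.0], [414.0, -233.0, 80.0], [414.0, -233.0, 70.0], [414.0, -233.0, 60.0], [416.0, -233.0, 49.0], [429.0, -223.0, 28.0], [423.0, -228.0, 22.0], [423.0, -228.0, 11.0], [422.0, -229.0, 1.0]]
270 [[400.0, -254.0, 105.0], [406.0, -250.0, 91.0], [423.0, -238.0, 68.0], [424.0, -237.0, 57.0], [433.0, -231.0, 40.0], [434.0, -231.0, 28.0], [435.0, -230.0, 16.0], [434.0, -231.0, 7.0], [430.0, -235.0, -1.0]]
```

```bash
python3 -c "
from h import *
f=np.load('scene2.npz');W=cloud(f)
for u in(256,258,260,270,272,274): print(u,[W[v,u].round().tolist() for v in range(190,212,3)])
g=eyes.grab_frame('scene');V=cloud(g);np.savez('scene3',**g)
for u in(258,260,264,266,268): print(u,[V[v,u].round().tolist() for v in range(232,246,2)])
cv2.imwrite('pics/s4.png',cv2.resize(g['color'][195:265,230:310,::-1],None,fx=8,fy=8,interpolation=cv2.INTER_CUBIC))
"
```

```text
256 [[432.0, -191.0, 147.0], [431.0, -192.0, 141.0], [643.0, -27.0, -2.0], [626.0, -40.0, -1.0], [609.0, -53.0, 0.0], [596.0, -63.0, -1.0], [573.0, -81.0, 5.0], [569.0, -85.0, -1.0]]
258 [[438.0, -192.0, 145.0], [438.0, -192.0, 138.0], [646.0, -31.0, -2.0], [626.0, -47.0, 1.0], [613.0, -57.0, 0.0], [601.0, -67.0, -1.0], [585.0, -79.0, -0.0], [570.0, -91.0, 1.0]]
260 [[444.0, -193.0, 143.0], [442.0, -194.0, 137.0], [645.0, -40.0, 1.0], [634.0, -48.0, -2.0], [617.0, -62.0, -0.0], [607.0, -69.0, -3.0], [590.0, -83.0, -1.0], [571.0, -97.0, 2.0]]
270 [[410.0, -244.0, 172.0], [413.0, -242.0, 163.0], [409.0, -245.0, 158.0], [409.0, -246.0, 152.0], [409.0, -246.0, 145.0], [413.0, -243.0, 136.0], [608.0, -104.0, -2.0], [593.0, -115.0, -1.0]]
272 [[399.0, -257.0, 179.0], [412.0, -248.0, 165.0], [410.0, -250.0, 160.0], [410.0, -250.0, 153.0], [412.0, -248.0, 145.0], [418.0, -245.0, 134.0], [608.0, -111.0, 1.0], [597.0, -119.0, -1.0]]
274 [[398.0, -263.0, 182.0], [415.0, -251.0, 165.0], [415.0, -251.0, 158.0], [417.0, -250.0, 150.0], [415.0, -252.0, 145.0], [629.0, -103.0, -1.0], [613.0, -114.0,
[... 158 characters left out ...]
210.0, 29.0], [411.0, -214.0, 28.0]]
260 [[432.0, -204.0, 45.0], [483.0, -165.0, -1.0], [474.0, -172.0, -0.0], [433.0, -203.0, 28.0], [428.0, -207.0, 27.0], [421.0, -212.0, 27.0], [413.0, -219.0, 29.0]]
264 [[416.0, -226.0, 62.0], [417.0, -226.0, 56.0], [415.0, -227.0, 52.0], [416.0, -227.0, 46.0], [418.0, -226.0, 40.0], [427.0, -219.0, 27.0], [419.0, -226.0, 29.0]]
266 [[415.0, -233.0, 65.0], [416.0, -232.0, 59.0], [413.0, -235.0, 56.0], [415.0, -233.0, 49.0], [435.0, -219.0, 28.0], [431.0, -222.0, 26.0], [422.0, -228.0, 28.0]]
268 [[420.0, -235.0, 63.0], [419.0, -235.0, 59.0], [423.0, -233.0, 50.0], [426.0, -231.0, 43.0], [438.0, -222.0, 28.0], [430.0, -228.0, 29.0], [428.0, -230.0, 26.0]]
```

View pics/s4.png

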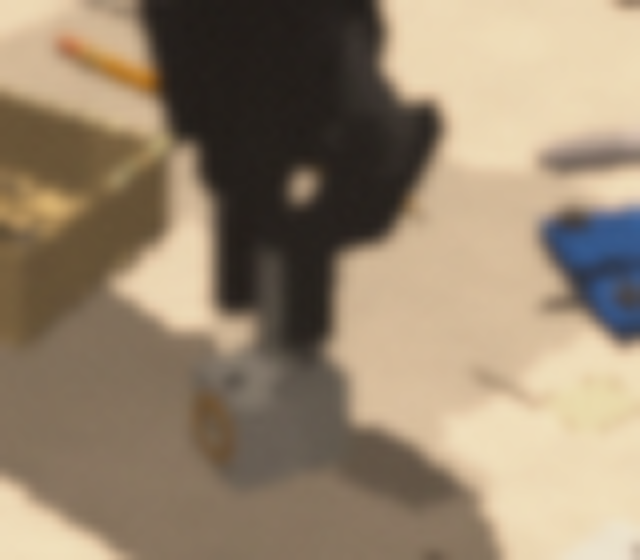

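The close-up shows both fingertips ending above the block, at about (240,305) and (310,345), not touching it. Depth puts the real tips about 36 mm above the reported TCP, while the sideways position agrees. So the fingers need to go lower. I'll open and descend slowly, watching the force.

Request:
drive_tool --plan '[{"offset": [0,0,0],"dr": [0,0,0],"gripper": 5},{"offset": [0,0,0],"dr": [0,0,0],"gripper": 5},{"offset": [0,0,0],"dr": [0,0,0],"gripper": 5},{"offset": [0,0,0.5],"dr": [0,0,0],"gripper": 5},{"offset": [0,0,0.5],"dr": [0,0,0],"gripper": 5},{"offset": [0,0,0.5],"dr": [0,0,0],"gripper": 5},{"offset": [0,0,0.5],"dr": [0,0,0],"gripper": 5},{"offset": [0,0,0.5],"dr": [0,0,0],"gripper": 5},{"offset": [0,0,0.5],"dr": [0,0,0],"gripper": 5},{"offset": [0,0,0],"dr": [0,0,0],"gripper": 5}]'

```text
t: 4.85
position: [430.9, -215.5, -26.3]
orientation: [0.197, 0.98, 0.0, -0.0]
ft_force: [-1.0, -0.1, -0.3]
width: 49.8
grip_force: 0.0
```

```bash
python3 -c "
from h import *
go((431,-215.7,-26),-22.7)
g=eyes.grab_frame('scene');V=cloud(g)
for u in(264,266,268,270,272,274,276): print(u,[V[v,u].round().tolist() for v in range(236,260,3)])
"
```

```text
t 4.85 pos [ 430.9 -215.5  -26.3] w 49.8 F [-1.  -0.1 -0.3] | dr [-0.    -0.001 -0.   ] then cm [-0.02 -0.02 -0.03]
264 [[481.0, -179.0, -0.0], [436.0, -212.0, 28.0], [429.0, -218.0, 25.0], [420.0, -225.0, 25.0], [417.0, -227.0, 19.0], [419.0, -226.0, 10.0], [418.0, -226.0, 2.0], [411.0, -232.0, 0.0]]
266 [[407.0, -239.0, 61.0], [406.0, -240.0, 54.0], [406.0, -240.0, 46.0], [408.0, -239.0, 38.0], [409.0, -238.0, 29.0], [408.0, -239.0, 21.0], [425.0, -227.0, -1.0], [415.0, -235.0, -0.0]]
268 [[407.0, -244.0, 63.0], [407.0, -244.0, 55.0], [411.0, -242.0, 45.0], [410.0, -243.0, 38.0], [409.0, -244.0, 31.0], [411.0, -242.0, 21.0], [428.0, -230.0, -2.0], [420.0, -237.0, -3.0]]
270 [[401.0, -254.0, 70.0], [398.0, -256.0, 65.0], [410.0, -248.0, 48.0], [411.0, -248.0, 40.0], [411.0, -248.0, 31.0], [410.0, -248.0, 24.0], [430.0, -235.0, -1.0], [421.0, -241.0, -1.0]]
272 [[397.0, -262.0, 75.0], [397.0, -262.0, 68.0], [417.0, -248.0, 44.0], [415.0, -250.0, 38.0], [416.0, -249.0, 29.0], [415.0, -250.0, 23.0], [434.0, -238.0, -1.0], [423.0, -245.0, -1.0]]
274 [[397.0, -267.0, 78.0], [400.0, -265.0, 67.0], [417.0, -253.0, 46.0], [419.0, -252.0, 37.0], [420.0, -252.0, 29.0], [445.0, -235.0, -0.0], [435.0, -242.0, 0.0], [427.0, -248.0, -1.0]]
276 [[410.0, -263.0, 69.0], [406.0, -266.0, 65.0], [479.0, -217.0, -1.0], [469.0, -224.0, -1.0], [458.0, -231.0, -1.0], [448.0, -239.0, -0.0], [439.0, -245.0, -1.0], [429.0, -252.0, -1.0]]
```

The tips now straddle the block at about z=17, with no force. I'll go 6 mm lower and close.

Request:
drive_tool --plan '[{"offset": [0,0,0.3],"dr": [0,0,0],"gripper": 5},{"offset": [0,0,0.3],"dr": [0,0,0],"gripper": 5},{"offset": [0,0,0],"dr": [0,0,0],"gripper": 2},{"offset": [0,0,0],"dr": [0,0,0],"gripper": 2},{"offset": [0,0,0],"dr": [0,0,0],"gripper": 2},{"offset": [0,0,0],"dr": [0,0,0],"gripper": 2},{"offset": [0,0,0],"dr": [0,0,0],"gripper": 2}]'

```text
t: 5.78
position: [431.4, -215.6, -31.7]
orientation: [0.197, 0.98, 0.0, 0.0]
ft_force: [-0.3, -0.1, 1.7]
width: 26.9
grip_force: 59.6
```

```bash
python3 -c "
from h import *
go((521.1,-209.7,4.3),-35.9)"
```

```text
t 5.78 pos [ 431.4 -215.6  -31.7] w 26.9 F [-0.3 -0.1  1.7] | dr [0.   0.   0.23] then cm [-6.92  5.74 -3.6 ]
```

Request:
drive_tool --plan '[{"offset": [0,0,-0.8],"dr": [0,0,0],"gripper": 2},{"offset": [0,0,-1.4],"dr": [0,0,0.115],"gripper": 2},{"offset": [0,0,-1.4],"dr": [0,0,0.115],"gripper": 2},{"offset": [-1.0,0.9,0],"dr": [0,0,0],"gripper": 2},{"offset": [-2.0,1.6,0],"dr": [0,0,0],"gripper": 2},{"offset": [-2.0,1.6,0],"dr": [0,0,0],"gripper": 2},{"offset": [-1.9,1.64,0],"dr": [0,0,0],"gripper": 2},{"offset": [0,0,0],"dr": [0,0,0],"gripper": 2},{"offset": [0,0,0],"dr": [0,0,0],"gripper": 2}]'

```text
t: 6.9
position: [520.2, -209.3, 3.5]
orientation: [0.308, 0.952, -0.0, -0.001]
ft_force: [-0.8, 0.7, -1.6]
width: 27.2
grip_force: 59.5
```

```bash
cat > pin.py <<'E'
from h import *
import sys
go((521.1,-209.7,4.3),-35.9)
g=eyes.grab_frame('scene');V=cloud(g);np.savez('scene4',**g)
tg=eyes.grab_frame('top')
a=g['color'][190:250,240:340,::-1];b=tg['color'][130:200,270:340,::-1]
cv2.imwrite(f'pics/{sys.argv[1]}.png',np.hstack([cv2.resize(a,(500,300),interpolation=cv2.INTER_CUBIC),cv2.resize(b,(300,300),interpolation=cv2.INTER_CUBIC)]))
c=np.array([564.8,-241.3]);u=np.array([.810,-.586]);n=np.array([.586,.810])
D=V[...,:2]-c;A=D@u;N=D@n;Z=V[...,2]
m=(A>-17)&(A<24)&(abs(N)<14)&(Z>40)&(Z<60); print('pin pts',m.sum(),'A',np.percentile(A[m],[0,50,100]),'N lo/med/hi',np.percentile(N[m],[3,50,97]),'Z',np.percentile(Z[m],[3,50,97]))
for lo,hi in((-17,-4),(-4,10),(10,24)):
    k=m&(A>=lo)&(A<hi); print(' ',lo,k.sum(),'Nmed',np.median(N[k]).round(1),'Z',np.percentile(Z[k],[5,50,95]).round(1))
t=(A>-90)&(A<-20)&(abs(N)<25)&(abs(Z-64)<4); print('block top',t.sum(),np.percentile(Z[t],[10,50,90]).round(1),'A',np.percentile(A[t],[2,98]).round(1),'N',np.percentile(N[t],[2,98]).round(1))
e=(A>-90)&(A<-20)&(abs(N)<25)&(Z>25)&(Z<70);print('block side',e.sum(),'Z',np.percentile(Z[e],[2,98]).round(1),'A',np.percentile(A[e],[2,98]).round(1))
E
python3 pin.py p1
```

```text
t 6.9 pos [ 520.2 -209.3    3.5] w 27.2 F [-0.8  0.7 -1.6] | dr [-0.001 -0.001  0.001] then cm [-0.1   0.01 -0.08]
pin pts 76 A [-15.99868946   3.43275635  23.92767827] N lo/med/hi [-7.68091149 -4.60110244  1.46900934] Z [44.45583536 51.88859115 55.6055101 ]
  -17 25 Nmed -4.8 Z [45.4 51.4 55. ]
  -4 26 Nmed -4.5 Z [46.2 52.7 55.6]
  10 25 Nmed -5.1 Z [44.7 51.6 54.7]
block top 60 [60.9 62.5 66. ] A [-74.4 -40.7] N [-22.9  17.4]
block side 198 Z [35.  69.3] A [-76.1 -22.1]
```

View pics/p1.png

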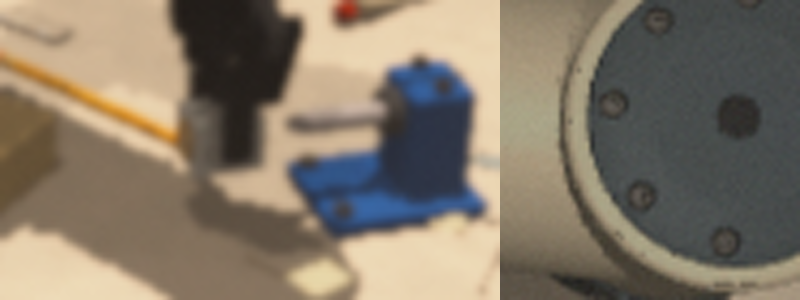

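The view shows the held block at about (225,140), level and in line with the pin, whose tip is at (290,122). I'll correct the height by 0.8 mm and start over the taper.

Request:
drive_tool --plan '[{"offset": [-0.5,0,-0.08],"dr": [0,0,0],"gripper": 2},{"offset": [-0.5,0,0],"dr": [0,0,0],"gripper": 2},{"offset": [-0.4,0,0],"dr": [0,0,0],"gripper": 2},{"offset": [-0.4,0,0],"dr": [0,0,0],"gripper": 2},{"offset": [-0.4,0,0],"dr": [0,0,0],"gripper": 2},{"offset": [-0.3,0,0],"dr": [0,0,0],"gripper": 2},{"offset": [0,0,0],"dr": [0,0,0],"gripper": 2}]'

```text
t: 7.88
position: [541.2, -224.2, 4.9]
orientation: [0.308, 0.951, -0.0, -0.0]
ft_force: [-0.9, 0.3, -1.2]
width: 27.0
grip_force: 59.5
```

```bash
cat > st.py <<'E'
from h import *
o=manip.get_obs();D=o["position"][:2]-[564.8,-241.3];u=np.array([.810,-.586]);n=np.array([.586,.810]);F=o["ft_force"]
print("t",round(o["t"],2),"A",(D@u).round(1),"N",(D@n).round(1),"z",o["position"][2].round(1),"F A,N,z",(F[:2]@u).round(1),(F[:2]@n).round(1),F[2].round(1),"M",o["moment"].round(2),"w",o["width"].round(1))
E
python3 st.py
```

```text
Traceback (most recent call last):
  File "st.py", line 3, in <module>
    print("t",round(o["t"],2),"A",(D@u).round(1),"N",(D@n).round(1),"z",o["position"][2].round(1),"F A,N,z",(F[:2]@u).round(1),(F[:2]@n).round(1),F[2].round(1),"M",o["moment"].round(2),"w",o["width"].round(1))
                                                                                                                                                                                             ^^^^^^^^^^^^^^^^
AttributeError: 'float' object has no attribute 'round'
```

Request:
drive_tool --plan '[{"offset": [-0.3,0,0],"dr": [0,0,0],"gripper": 2},{"offset": [-0.3,0,0],"dr": [0,0,0],"gripper": 2},{"offset": [-0.3,0,0],"dr": [0,0,0],"gripper": 2},{"offset": [-0.2,0,0],"dr": [0,0,0],"gripper": 2},{"offset": [0,0,0],"dr": [0,0,0],"gripper": 2}]'

```text
t: 8.5
position: [545.0, -227.6, 3.7]
orientation: [0.308, 0.951, 0.001, -0.005]
ft_force: [-11.8, 11.9, 7.0]
width: 26.9
grip_force: 60.6
```

```bash
sed -i 's/o\["width"\].round(1)/o["width"]/' st.py; python3 st.py
```

```text
t 8.5 A -24.1 N -0.5 z 3.7 F A,N,z -16.5 2.7 7.0 M [3.96 3.98 0.02] w 26.94415182978154
```

It stopped at about 54–55 mm from the root, which is the expected jam depth. I'll confirm it isn't a misalignment catch by backing off, raising slightly and pushing harder.

Request:
drive_tool --plan '[{"offset": [0.5,0,0],"dr": [0,0,0],"gripper": 2},{"offset": [0.5,0,-0.05],"dr": [0,0,0],"gripper": 2},{"offset": [0,0,0],"dr": [0,0,0],"gripper": 2},{"offset": [-0.4,0,0],"dr": [0,0,0],"gripper": 2},{"offset": [-0.4,0,0],"dr": [0,0,0],"gripper": 2},{"offset": [-0.4,0,0],"dr": [0,0,0],"gripper": 2},{"offset": [-0.3,0,0],"dr": [0,0,0],"gripper": 2},{"offset": [0,0,0],"dr": [0,0,0],"gripper": 2}]'

```text
t: 9.5
position: [545.1, -227.9, 4.0]
orientation: [0.309, 0.951, 0.002, -0.01]
ft_force: [-23.6, 22.7, 18.2]
width: 26.8
grip_force: 62.3
```

```bash
python3 st.py;  python3 -c "
from h import *
go((455,85,80),-2.8)"
```

```text
t 9.5 A -23.8 N -0.7 z 4.0 F A,N,z -32.4 4.5 18.2 M [ 7.92  8.16 -0.05] w 26.792913353116205
t 9.5 pos [ 545.1 -227.9    4. ] w 26.8 F [-23.6  22.7  18.2] | dr [ 0.004 -0.02  -0.579] then cm [10.53 30.81 -7.6 ]
```

Block A stops at the same place under 32 N, so it is the bad one and goes in the red bin. I'll withdraw, lift and turn.

Request:
drive_tool --plan '[{"offset": [1,0,0],"dr": [0,0,0],"gripper": 2},{"offset": [1.5,0,0],"dr": [0,0,0],"gripper": 2},{"offset": [2,0,0],"dr": [0,0,0],"gripper": 2},{"offset": [2,0,0],"dr": [0,0,0],"gripper": 2},{"offset": [2,0,-1],"dr": [0,0,-0.115],"gripper": 2},{"offset": [2,0,-1],"dr": [0,0,-0.116],"gripper": 2},{"offset": [2,0,-1],"dr": [0,0,-0.116],"gripper": 2},{"offset": [1,0,-1],"dr": [0,0,-0.116],"gripper": 2},{"offset": [0,0,0],"dr": [0,0,-0.116],"gripper": 2},{"offset": [0,0,0],"dr": [0,0,0],"gripper": 2}]'

```text
t: 10.75
position: [440.9, -163.7, 46.3]
orientation: [0.024, 1.0, -0.0, 0.001]
ft_force: [0.6, 0.2, -1.7]
width: 26.9
grip_force: 60.7
```

```bash
python3 -c "
from h import *
go((455,85,45),-2.8)"
```

```text
t 10.75 pos [ 440.9 -163.7   46.3] w 26.9 F [ 0.6  0.2 -1.7] | dr [-0.     0.003  0.001] then cm [-0.2  24.91  0.13]
```

Request:
drive_tool --plan '[{"offset": [0,1.8,0],"dr": [0,0,0],"gripper": 2},{"offset": [0,3.4,0],"dr": [0,0,0],"gripper": 2},{"offset": [0,3.6,0],"dr": [0,0,0],"gripper": 2},{"offset": [0,3.6,0],"dr": [0,0,0],"gripper": 2},{"offset": [0,3.6,0],"dr": [0,0,0],"gripper": 2},{"offset": [0,3.6,0],"dr": [0,0,0],"gripper": 2},{"offset": [-0.1,3.5,0],"dr": [0,0,0],"gripper": 2},{"offset": [-0.1,1.8,0],"dr": [0,0,0],"gripper": 2},{"offset": [0,0,0],"dr": [0,0,0],"gripper": 2},{"offset": [0,0,2.4],"dr": [0,0,0],"gripper": 2},{"offset": [0,0,2.4],"dr": [0,0,0],"gripper": 2},{"offset": [0,0,1.4],"dr": [0,0,0],"gripper": 2},{"offset": [0,0,0.6],"dr": [0,0,0],"gripper": 2},{"offset": [0,0,0.4],"dr": [0,0,0],"gripper": 2},{"offset": [0,0,0],"dr": [0,0,0],"gripper": 2}]'

```text
t: 12.62
position: [453.6, 85.0, -26.3]
orientation: [0.024, 1.0, 0.0, 0.0]
ft_force: [0.4, 0.8, -0.9]
width: 26.8
grip_force: 60.7
```

Over the bin floor, with no unexpected contact. I'll release, raise, and go back towards block B (412.9,-341.7, yaw -4.2).

Request:
drive_tool --plan '[{"offset": [0,0,0],"dr": [0,0,0],"gripper": 4.6},{"offset": [0,0,0],"dr": [0,0,0],"gripper": 4.6},{"offset": [0,0,0],"dr": [0,0,0],"gripper": 4.6},{"offset": [0,0,-1.5],"dr": [0,0,0],"gripper": 4.6},{"offset": [0,0,-2.5],"dr": [0,0,0],"gripper": 4.6},{"offset": [0,0,-3],"dr": [0,0,0],"gripper": 4.6},{"offset": [0,0,-1],"dr": [0,0,0],"gripper": 5},{"offset": [0.4,-3.5,0],"dr": [0,0,0],"gripper": 5},{"offset": [0.4,-3.8,0],"dr": [0,0,0],"gripper": 5},{"offset": [0.4,-3.8,0],"dr": [0,0,0],"gripper": 5},{"offset": [0.4,-3.8,0],"dr": [0,0,0],"gripper": 5},{"offset": [0.4,-3.8,0],"dr": [0,0,0],"gripper": 5},{"offset": [0.4,-3.8,0],"dr": [0,0,0],"gripper": 5},{"offset": [0.4,-3.8,0],"dr": [0,0,0],"gripper": 5},{"offset": [0.4,-3.8,0],"dr": [0,0,0],"gripper": 5},{"offset": [0.4,-3.8,0],"dr": [0,0,0],"gripper": 5},{"offset": [0.3,-3.8,0],"dr": [0,0,0],"gripper": 5},{"offset": [0,-3,0],"dr": [0,0,0.024],"gripper": 5},{"offset": [0,0,0],"dr": [0,0,0],"gripper": 5}]'

```text
t: 15.0
position: [394.5, -320.8, 52.4]
orientation: [0.037, 0.999, 0.0, -0.001]
ft_force: [-0.1, 0.2, 0.6]
width: 49.9
grip_force: 0.0
```

```bash
python3 -c "
from h import *
go((412.5,-341.5,-32),-4.5)
W=cloud(eyes.grab_frame('top'));m=(W[...,0]>425)&(W[...,0]<485)&(W[...,1]>40)&(W[...,1]<125)&(W[...,2]>20)&(W[...,2]<45)
print('in bin',m.sum(),W[m].mean(0), W[m].std(0))"
```

```text
t 15.0 pos [ 394.5 -320.8   52.4] w 49.9 F [-0.1  0.2  0.6] | dr [ 0.001 -0.001  0.004] then cm [-1.96 -1.93  8.44]
in bin 263 [450.82537387  87.16072411  29.45319546] [13.75357424 10.89807322  2.71677147]
```

Block A lies in the bin with its top at z≈30. Next is block B.

Request:
drive_tool --plan '[{"offset": [-1.0,-1.0,0],"dr": [0,0,0.004],"gripper": 5},{"offset": [-0.96,-0.93,0],"dr": [0,0,0],"gripper": 5},{"offset": [0,0,2],"dr": [0,0,0],"gripper": 5},{"offset": [0,0,2],"dr": [0,0,0],"gripper": 5},{"offset": [0,0,1.6],"dr": [0,0,0],"gripper": 5},{"offset": [0,0,1],"dr": [0,0,0],"gripper": 5},{"offset": [0,0,1],"dr": [0,0,0],"gripper": 5},{"offset": [0,0,0.8],"dr": [0,0,0],"gripper": 5},{"offset": [0,0,0],"dr": [0,0,0],"gripper": 5},{"offset": [0,0,0],"dr": [0,0,0],"gripper": 2},{"offset": [0,0,0],"dr": [0,0,0],"gripper": 2},{"offset": [0,0,0],"dr": [0,0,0],"gripper": 2},{"offset": [0,0,0],"dr": [0,0,0],"gripper": 2},{"offset": [0,0,0],"dr": [0,0,0],"gripper": 2}]'

```text
t: 16.8
position: [413.9, -340.6, -29.8]
orientation: [0.037, 0.999, -0.0, 0.001]
ft_force: [-0.7, 1.8, 5.5]
width: 26.8
grip_force: 60.5
```

```bash
python3 -c "
from h import *
go((520.2,-209.3,4.3),-35.9)"
```

```text
t 16.8 pos [ 413.9 -340.6  -29.8] w 26.8 F [-0.7  1.8  5.5] | dr [-0.     0.001  0.552] then cm [-0.91 16.87 -3.41]
```

Request:
drive_tool --plan '[{"offset": [0,0,-0.6],"dr": [0,0,0],"gripper": 2},{"offset": [0,0,-1],"dr": [0,0,0.138],"gripper": 2},{"offset": [0,0,-1],"dr": [0,0,0.138],"gripper": 2},{"offset": [0,0,-0.8],"dr": [0,0,0.138],"gripper": 2},{"offset": [0,0,0],"dr": [0,0,0.138],"gripper": 2},{"offset": [-0.1,1.5,0],"dr": [0,0,0],"gripper": 2},{"offset": [-0.2,3,0],"dr": [0,0,0],"gripper": 2},{"offset": [-0.2,3.5,0],"dr": [0,0,0],"gripper": 2},{"offset": [-0.2,3.5,0],"dr": [0,0,0],"gripper": 2},{"offset": [-0.2,3.4,0],"dr": [0,0,0],"gripper": 2},{"offset": [0,1.97,0],"dr": [0,0,0],"gripper": 2},{"offset": [0,0,0],"dr": [0,0,0],"gripper": 2},{"offset": [0,0,0],"dr": [0,0,0],"gripper": 2}]'

```text
t: 18.42
position: [519.1, -209.1, 3.3]
orientation: [0.308, 0.951, -0.0, -0.0]
ft_force: [-0.3, 0.2, -0.1]
width: 27.1
grip_force: 59.8
```

```bash
python3 pin.py p2; python3 st.py
```

```text
t 18.43 pos [ 519.1 -209.1    3.3] w 27.1 F [-0.3  0.2 -0.1] | dr [-0.    -0.001 -0.   ] then cm [-0.2   0.07 -0.1 ]
pin pts 78 A [-16.65069862   2.6492151   23.9163098 ] N lo/med/hi [-7.97801881 -5.09465783  0.97783081] Z [44.55487617 51.76576768 55.69414495]
  -17 25 Nmed -5.0 Z [45.  51.4 54.4]
  -4 27 Nmed -5.1 Z [46.3 52.4 55.7]
  10 26 Nmed -5.1 Z [44.8 51.4 55.3]
block top 45 [60.3 61.4 66.1] A [-76.4 -59.5] N [-23.2  15.8]
block side 200 Z [32.9 69. ] A [-78.3 -40.7]
t 18.52 A -55.7 N -1.1 z 3.4 F A,N,z 0.5 -0.6 -1.2 M [0.02 0.01 0.05] w 26.966735465427238
```

View pics/p2.png

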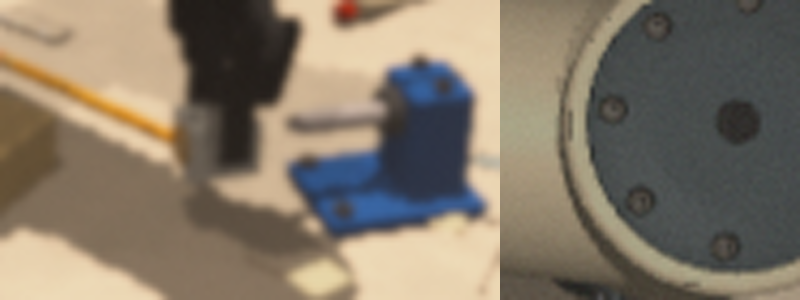

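Similar to before: the block is at (222,142), about 1–2 mm low relative to the pin tip at (290,122). I'll raise it 2.4 mm, shift it 0.8 mm sideways and start in.

Request:
drive_tool --plan '[{"offset": [-0.4,0.08,-0.24],"dr": [0,0,0],"gripper": 2},{"offset": [-0.4,0,0],"dr": [0,0,0],"gripper": 2},{"offset": [-0.5,0,0],"dr": [0,0,0],"gripper": 2},{"offset": [-0.4,0,0],"dr": [0,0,0],"gripper": 2},{"offset": [-0.4,0,0],"dr": [0,0,0],"gripper": 2},{"offset": [-0.4,0,0],"dr": [0,0,0],"gripper": 2},{"offset": [-0.2,0,0],"dr": [0,0,0],"gripper": 2},{"offset": [0,0,0],"dr": [0,0,0],"gripper": 2}]'

```text
t: 19.52
position: [542.1, -224.2, 5.9]
orientation: [0.309, 0.951, -0.0, 0.0]
ft_force: [-0.1, -0.6, -1.4]
width: 26.8
grip_force: 59.8
```

```bash
python3 st.py
```

```text
t 19.52 A -28.4 N 0.5 z 5.9 F A,N,z 0.2 -0.5 -1.4 M [-0.09 -0.   -0.03] w 26.84375141161766
```

Request:
drive_tool --plan '[{"offset": [-0.3,0,0],"dr": [0,0,0],"gripper": 2},{"offset": [-0.3,0,0],"dr": [0,0,0],"gripper": 2},{"offset": [-0.3,0,0],"dr": [0,0,0],"gripper": 2},{"offset": [-0.3,0,0],"dr": [0,0,0],"gripper": 2},{"offset": [-0.3,0,0],"dr": [0,0,0],"gripper": 2},{"offset": [0,0,0],"dr": [0,0,0],"gripper": 2}]'

```text
t: 20.27
position: [554.3, -233.3, 5.9]
orientation: [0.309, 0.951, -0.0, 0.0]
ft_force: [-0.4, -1.8, -1.5]
width: 26.5
grip_force: 59.8
```

```bash
python3 st.py
```

```text
t 20.27 A -13.2 N 0.3 z 5.9 F A,N,z 0.7 -1.7 -1.5 M [-0.67  0.32 -0.04] w 26.50162167423022
```

It has passed the jam point freely, so I'll continue to the shoulder.

Request:
drive_tool --plan '[{"offset": [-0.4,0,0],"dr": [0,0,0],"gripper": 2},{"offset": [-0.4,0,0],"dr": [0,0,0],"gripper": 2},{"offset": [-0.4,0,0],"dr": [0,0,0],"gripper": 2},{"offset": [-0.4,0,0],"dr": [0,0,0],"gripper": 2},{"offset": [-0.3,0,0],"dr": [0,0,0],"gripper": 2},{"offset": [-0.2,0,0],"dr": [0,0,0],"gripper": 2},{"offset": [0,0,0],"dr": [0,0,0],"gripper": 2}]'

```text
t: 21.15
position: [570.9, -245.7, 5.8]
orientation: [0.309, 0.951, -0.0, -0.0]
ft_force: [-4.3, -3.5, 1.1]
width: 26.9
grip_force: 60.0
```

```bash
python3 st.py
```

```text
t 21.15 A 7.6 N 0.0 z 5.8 F A,N,z -1.4 -5.3 1.1 M [-1.02  1.49 -0.08] w 26.85185548174243
```

Request:
drive_tool --plan '[{"offset": [-0.2,-0.08,0],"dr": [0,0,0],"gripper": 2},{"offset": [-0.3,0,0],"dr": [0,0,0],"gripper": 2},{"offset": [-0.3,0,0],"dr": [0,0,0],"gripper": 2},{"offset": [-0.3,0,0],"dr": [0,0,0],"gripper": 2},{"offset": [0,0,0],"dr": [0,0,0],"gripper": 2}]'

```text
t: 21.78
position: [572.6, -247.3, 5.5]
orientation: [0.309, 0.951, 0.002, -0.008]
ft_force: [-23.1, 18.4, 18.6]
width: 26.8
grip_force: 62.5
```

```bash
python3 st.py
```

```text
t 21.77 A 9.8 N -0.3 z 5.5 F A,N,z -29.5 1.4 18.6 M [ 6.25  8.02 -0.14] w 26.78821607054849
```

It stopped 33.6 mm beyond block A's jam point (34 expected) under 29 N, so block B is fully home and good. It goes in the cream tray: I'll withdraw, lift and turn.

Request:
drive_tool --plan '[{"offset": [1,0,0],"dr": [0,0,0],"gripper": 2},{"offset": [1,0,0],"dr": [0,0,0],"gripper": 2},{"offset": [1.2,0,0],"dr": [0,0,0],"gripper": 2},{"offset": [1.5,0,0],"dr": [0,0,0],"gripper": 2},{"offset": [1.5,0,0],"dr": [0,0,0],"gripper": 2},{"offset": [2,0,0],"dr": [0,0,0],"gripper": 2},{"offset": [2,0,0],"dr": [0,0,0],"gripper": 2},{"offset": [2,0,-1],"dr": [0,0,-0.121],"gripper": 2},{"offset": [2,0,-1],"dr": [0,0,-0.121],"gripper": 2},{"offset": [1.5,0,-1],"dr": [0,0,-0.121],"gripper": 2},{"offset": [0,0,-1],"dr": [0,0,-0.121],"gripper": 2},{"offset": [0,0,0],"dr": [0,0,-0.122],"gripper": 2},{"offset": [0,0,0],"dr": [0,0,-0.122],"gripper": 2},{"offset": [0,0,0],"dr": [0,0,0],"gripper": 2}]'

```text
t: 23.52
position: [449.5, -164.8, 45.9]
orientation: [-0.05, 0.999, 0.0, 0.0]
ft_force: [0.4, -0.2, -0.7]
width: 26.7
grip_force: 59.9
```

```bash
python3 -c "
from h import *
go((452,-72,46),5.8)"
```

```text
t 23.52 pos [ 449.5 -164.8   45.9] w 26.7 F [ 0.4 -0.2 -0.7] | dr [ 0.001  0.001 -0.001] then cm [-1.19  9.21 -0.01]
```

Request:
drive_tool --plan '[{"offset": [-0.2,1.6,0],"dr": [0,0,0],"gripper": 2},{"offset": [-0.4,3,0],"dr": [0,0,0],"gripper": 2},{"offset": [-0.4,3,0],"dr": [0,0,0],"gripper": 2},{"offset": [-0.2,1.6,0],"dr": [0,0,0],"gripper": 2},{"offset": [0,0,0],"dr": [0,0,0],"gripper": 2},{"offset": [0,0,2.4],"dr": [0,0,0],"gripper": 2},{"offset": [0,0,2.2],"dr": [0,0,0],"gripper": 2},{"offset": [0,0,1.4],"dr": [0,0,0],"gripper": 2},{"offset": [0,0,0.7],"dr": [0,0,0],"gripper": 2},{"offset": [0,0,0.3],"dr": [0,0,0],"gripper": 2},{"offset": [0,0,0],"dr": [0,0,0],"gripper": 2}]'

```text
t: 24.9
position: [452.4, -72.8, -23.8]
orientation: [-0.05, 0.999, -0.0, 0.0]
ft_force: [-0.0, 0.1, 0.2]
width: 26.6
grip_force: 59.9
```

Request:
drive_tool --plan '[{"offset": [0,0,0.15],"dr": [0,0,0],"gripper": 2},{"offset": [0,0,0],"dr": [0,0,0],"gripper": 4.4},{"offset": [0,0,0],"dr": [0,0,0],"gripper": 4.4},{"offset": [0,0,0],"dr": [0,0,0],"gripper": 4.4},{"offset": [0,0,-1.5],"dr": [0,0,0],"gripper": 4.4},{"offset": [0,0,-2.5],"dr": [0,0,0],"gripper": 4.4},{"offset": [0,0,-3],"dr": [0,0,0],"gripper": 4.4},{"offset": [0,0,-2],"dr": [0,0,0],"gripper": 4.4},{"offset": [1,-3,0],"dr": [0,0,0],"gripper": 5},{"offset": [1,-4,0],"dr": [0,0,0],"gripper": 5},{"offset": [1,-4,0],"dr": [0,0,0],"gripper": 5},{"offset": [1,-4,0],"dr": [0,0,0],"gripper": 5},{"offset": [0,-4,0],"dr": [0,0,0],"gripper": 5},{"offset": [0,-4,0],"dr": [0,0,0],"gripper": 5},{"offset": [0,-2,0],"dr": [0,0,0],"gripper": 5},{"offset": [0,0,0],"dr": [0,0,0],"gripper": 5},{"offset": [0,0,0],"dr": [0,0,0],"gripper": 5}]'

```text
t: 27.02
position: [437.3, -324.6, 64.3]
orientation: [-0.051, 0.999, 0.0, -0.0]
ft_force: [-0.2, 0.0, -0.1]
width: 49.9
grip_force: 0.0
```

```bash
python3 -c "
from h import *
g=eyes.grab_frame('top');cv2.imwrite('pics/end.png',cv2.resize(g['color'][130:330,110:370,::-1],(780,600)))"
```

```text
(no output)
```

View pics/end.png

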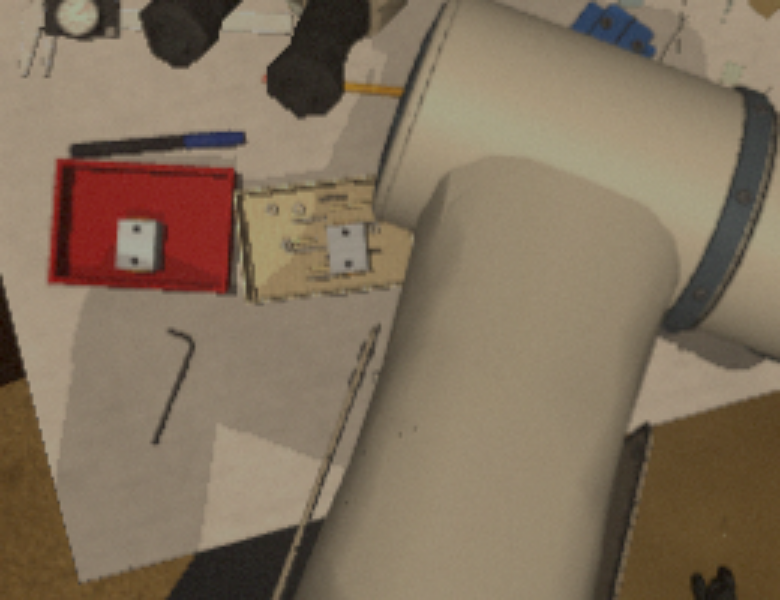

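Block A sits in the red bin at (138,245) and block B in the cream tray at (348,248). The pen and pencil are where they were, and the gripper is clear. I'll hand in.

```bash
python3 -c "
from workcell import manip
print(manip.close_job())"
```

```text
the job is handed in; nothing more can be done
None
```

Block A stopped short on the pin and went into the red bin; block B went fully home and went into the cream tray; the job was handed in at about 27 s, and no verdict was returned.

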